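Third hand at the frame corner

ROBOT

A 6-joint arm with a two-finger parallel gripper is mounted at the origin on the work surface. World frame = base frame: x ahead of the robot, y to its left, z up, the work surface at z = 0. Lengths are in m, angles in rad, forces in N, time in s.
With the tool pointing down it reaches from about 0.225 to 0.875 m from the base axis. Payload 3.4 kg.
Tool frame: the origin (TCP) lies at the very end of the fingers, on their centre line; the grasp point (between the pads) lies 19 mm behind it; z points along the fingers, y is the line along which they close (so a half turn about z gives the same grasp; the last joint's range is limited). The gripper opens to 85 mm and grips with 20 to 120 N. Pads are 22 mm wide; open, the fingers measure 114 mm over their backs; the gripper's body (76 mm by 85 mm) begins 54 mm behind the grasp point. The pads swing forward as they close: fully open they stand 13 mm farther back than shut.
Start: joints at [-0.121, 0.276, 1.505, -0, 1.361, -0.121], TCP at [0.575, -0, 0.192] pointing down, gripper open.
Joint ranges: [-2.89, 2.89], [-0.75, 2.08], [0.22, 2.7], [-1.18, 4.32], [0.11, 2.71], [-2.7, 2.7]. Speed limits (rad/s): [2.57, 2.57, 3.14, 3.14, 3.14, 3.14].

INTERFACE

Orientations are given as a unit quaternion [w, x, y, z].
In Python, from rig import readout, vision, manip gives the robot as it stands.
- The arm moves only by the shell command python3 -m handwheel 'ROWS' [FORCE]. ROWS is JSON, a list of rows, each a list of 3 entries, a list of its own where there are three numbers: the shift along the tool's x, y, z in mm, then the turn, a rotation vector about the tool's x, y, z in units of 6 degrees (1.0 is 6 degrees), then the closure, from -1 (fully open) to 1 (shut), so that 0 is half open. A call has 1 to 20 rows; each row shifts and turns the commanded pose from where the row before left it, along the tool's axes as they then stand; what a row does not reach is not made up. A row lasts 1/8 s, in which the tool goes at most 62.5 mm and 10.7 degrees, less where a joint would pass 70% of its speed; a pose out of reach is approached as far as the arm can. A call is refused whole if a number of a shift passes 62.5 or a number of a turn 1, either way. A call with a gripper value outside its range is refused whole. The fingers move at their own pace and stop on an object; FORCE is the grip in N (left out, the last holds). Time passes only in rows, so rows that do not move let the fingers close. It gives the time, the measured TCP pose, the force, the opening and the grip force at its end, in the units of the state.
- readout.get_state(): the state, without advancing time (a new reading comes with each control period).
- vision.get_image(name): name is "scene" or "side" or "wrist"; returns the picture (420x560x3 uint8, blue, green, red); there is no depth.
- vision.camera_params(name): a dict with "intrinsics" (3x3 intrinsics, pixels), "dist" ([k1, k2, p1, p2, k3] as OpenCV has them; the pictures are not rectified), "rvec" (rotation vector, rad) and "tvec" (3), from world to camera coordinates, as OpenCV has them; the wrist camera has in their place "hand_eye" (4x4, takes a point from camera to tool coordinates, whose origin is the TCP and whose axes are the flange's). Camera axes: x right, y down, z forward; pixel columns grow to the right and rows downward; lengths in m; the calibration is good to about 2 mm. A picture is of the moment at which its call begins: read the wrist's pose just before it. camera_params takes no time and is no camera call.
- manip.sign_off(): hands the job in; it is judged then, once.
The state is a dict: "clock": time; "qpos": joint angles; "qd": joint speeds; "effort": joint torques, N m; "position": TCP position; "ee_rot": TCP orientation; "contact_force": force on the tool from outside, world axes, zero at the start; "moment": the same for the moment, N m; "width": finger opening in m; "gripper_force": force on a finger pad.
Only numpy, scipy, OpenCV 4.12 (cv2) and the standard library are available. Lean on these libraries where they do the work, as an engineer would, in place of code of your own. Each camera call takes 0.05 s, during which the arm holds its last target. There are 200 camera calls.

TASK

Pick up the loose wooden rail and lower it, without dropping it, onto the jig board, flat, with one side along the long dark fence and one end butted squarely against the rail that is already clamped there. Press it lengthwise against the clamped rail with a steady push of about 10 N, never ramming it, and finish while still holding it pressed home like this, so that a colleague can drive the screws. Leave the red paint lid and the palette dish where they are.

Things in the scene. Friction and masses are not known exactly. Their poses are not given: they have to be found in the camera images.
- rail_center (a point): centre of the loose rail, a straight pine batten 200 mm long, 44 wide, 34 tall, about 0.14 kg, lying flat on the bench to the right; the point is 17 mm above its underside. x runs along the length, y across the width, z up. Both ends are alike; either may be used.
- rail: the same loose rail as a body; origin at the centre of its underside, axes as for rail_center
- jig: white-faced corner jig, screwed to the bench, rigid; place and heading vary. Origin on the bench under jig_corner, same axes. Board 12 mm thick, x -200 to +50, y -170 to +160 mm. Long dark wooden fence: face in the plane x = 0, 28 mm wide (x 0 to +28), y -150 to +44, 10 mm tall above the board. A like short fence backs the clamped rail.
- jig_corner (a point): inner corner of the jig on the board's top face (12 mm above the bench), where the long fence's face meets the inner side of the clamped rail. x points towards the long fence, y towards the clamped rail, z up. The loose rail belongs along y, its centre at x -22, y -100, z +17 mm here; its last 30 mm overhang the board's edge.
- clamped_rail: pine rail held rigidly in the jig; origin and axes as jig_corner; fills x -180 to 0, y 0 to +44, z 0 to 34 mm; the loose rail's end meets its face y = 0. Its toggle clamp (red handle, 76 mm above the board) stands beyond it at x -125, the arm reaching back to y +13 mm. Wood on wood is stiff: a fraction of a mm changes the push by several N.
- paint_lid: red jar lid holding ochre paint, 80 mm across, 13 mm tall, loose on the bench beyond the jig and the loose rail; origin at the centre of its underside; to be left alone
- palette: round pale palette dish with paint dabs, 110 mm across, 17 mm tall, loose on the bench beyond the jig and the loose rail; origin at the centre of its underside; to be left alone

How it is judged:
On the way:
1. the loose rail is picked up clear of the bench in the fingers (height (world z) of rail_center above 0.04 m and contact force between the fingers and rail above 1 N), for 0.2 s.
At the end, for the whole second after the job is handed in: Through the last second the rail lies flat on the jig board (within 3 mm), along the long fence (gap under 3 mm, square within 0.025 rad), its end on the clamped rail with 5 to 18 N, at rest, pressed there by the fingers (contact force between rail and clamped_rail between 5 and 18 N and contact force between the fingers and rail above 2 N and x of rail_center in the frame of jig_corner between -0.025 and -0.02 m and y of rail_center in the frame of jig_corner between -0.103 and -0.097 m and z of rail_center in the frame of jig_corner between 0.014 and 0.0195 m and angle between the x axis of rail_center and the y axis of jig_corner, either way round below 0.025 rad and angle between rail_center's own z axis and vertical below 0.025 rad and linear speed of rail below 0.01 m/s); the arm keeps its last pose, push and grip.
It fails at once if the rail is rammed against the clamped rail with more than 40 N (contact force between rail and clamped_rail above 40 N).
It fails at once if the rail is dropped (falls faster than 0.5 m/s out of the fingers) (linear speed of rail above 0.5 m/s and contact force between the fingers and rail below 0.1 N).
It fails at once if the paint lid is moved more than 15 mm (distance of paint_lid from where it was at the start of the episode above 0.015 m).
It fails at once if the palette dish is moved more than 15 mm (distance of palette from where it was at the start of the episode above 0.015 m).
It also fails if it takes over 48 s, if anything falls off the work surface, if the arm or the gripper's body presses on something with over 40 N, if the wrist force passes 120 N, or if a joint passes its speed limit or range.

## Working session

There is one attempt and no reset: what is moved stays moved. The work goes in short steps, Python scripts to look and compute and a shell command to move; the robot and the scene stay as the last step left them, time stands still between calls to the robot, and variables do not carry over. Pictures are saved under pics/ and viewed, at most 10 in all, crops included, and the job is handed in when it is done.

```bash
ls; mkdir -p pics
python3 - <<'E'
from rig import readout, vision
import cv2,numpy as np
s=readout.get_state();print(s)
for n in("scene","side"):
    im=vision.get_image(n);cv2.imwrite(f"pics/{n}0.png",im)
    print(n,vision.camera_params(n))
print(vision.camera_params("wrist"))
E
```

```text
pics
{'clock': 0.0, 'qpos': array([-1.21026121e-01,  2.76629684e-01,  1.50613261e+00, -1.46365909e-05,
        1.36069369e+00, -1.21005178e-01]), 'qd': array([-0.00067757, -0.00042678,  0.00029431,  0.00153554, -0.0004463 ,
       -0.00015938]), 'effort': array([ 6.20495921e-04, -4.16768074e+01, -2.45808578e+01, -1.52056768e-04,
        1.11346930e-02,  1.69860516e-05]), 'position': array([5.74403669e-01, 4.62945273e-05, 1.91120202e-01]), 'ee_rot': array([-7.29085358e-04,  7.07112795e-01,  7.07100154e-01, -5.80073310e-04]), 'contact_force': array([-0.01552476, -0.98558186,  0.38171403]), 'moment': array([-0.03573779, -0.01810741, -0.0057648 ]), 'gripper_force': 0.0, 'width': 0.08520867328056476}
scene {'intrinsics': array([[435.78001549,   0.        , 279.80697859],
       [  0.        , 435.78001549, 212.39660249],
       [  0.        ,   0.        ,   1.        ]]), 'dist': array([-0.02613087,  0.        ,  0.        ,  0.        ,  0.        ]), 'rvec': array([ 2.47549048,  0.91172391, -0.23301269]), 'tvec': array([-0.38681906, -0.40791011,  1.19380057])}
side {'intrinsics': array
[... 246 characters left out ...]
[ 0.1403597 , -2.72589484,  1.46872001]), 'tvec': array([0.58468737, 0.16030176, 0.88318904])}
{'intrinsics': array([[295.99713075,   0.        , 279.02641999],
       [  0.        , 295.99713075, 210.24464732],
       [  0.        ,   0.        ,   1.        ]]), 'dist': array([-0.04988274,  0.        ,  0.        ,  0.        ,  0.        ]), 'hand_eye': array([[-1.75620514e-04, -9.62178405e-01, -2.72420056e-01,
         6.97387639e-02],
       [ 9.99999799e-01, -3.34831316e-04,  5.37944914e-04,
         8.72036227e-04],
       [-6.08813745e-04, -2.72419907e-01,  9.62178270e-01,
        -1.81284954e-01],
       [ 0.00000000e+00,  0.00000000e+00,  0.00000000e+00,
         1.00000000e+00]])}
```

```bash
sleep 1; ls pics
```

```text
scene0.png
side0.png
```

View pics/scene0.png

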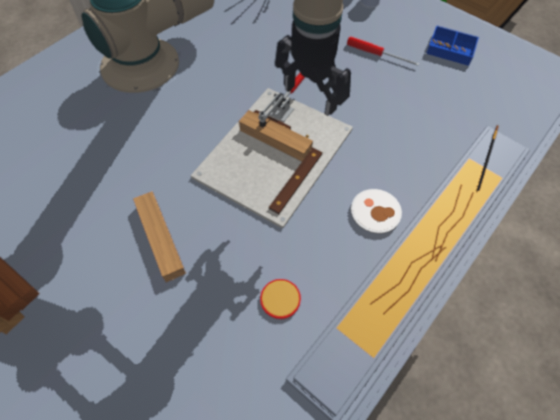

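View pics/side0.png

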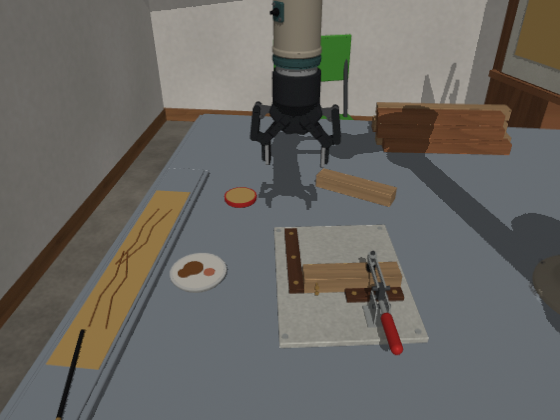

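The scene view shows the loose rail from about (145,200) to (173,275), with the jig board corners at (272,92), (352,130), (277,218) and (195,172). The lid is at (280,298) and the dish at (376,211). The side view agrees: rail (318,180)-(395,195), with the fence inner corner near (303,265).

```bash
cat > h.py <<'E'
import cv2,numpy as np
from scipy.spatial.transform import Rotation as R
from rig import readout, vision
def Rq(q): return R.from_quat([q[1],q[2],q[3],q[0]]).as_matrix()
def cam(n,s=None):
    p=vision.camera_params(n)
    if n=="wrist":
        T=np.eye(4);T[:3,:3]=Rq(s["ee_rot"]);T[:3,3]=s["position"]
        T=T@p["hand_eye"];return p,T[:3,:3],T[:3,3]
    r=cv2.Rodrigues(p["rvec"])[0];return p,r.T,-r.T@p["tvec"]
def toplane(uv,n,z,s=None):
    p,Rm,o=cam(n,s)
    u=cv2.undistortPoints(np.float64(uv).reshape(-1,1,2),p["intrinsics"],p["dist"]).reshape(-1,2)
    d=np.c_[u,np.ones(len(u))]@Rm.T
    return (o+d*((z-o[2])/d[:,2])[:,None])[:,:2]
def blob(mask,near=None):
    cs=cv2.findContours(mask.astype(np.uint8),cv2.RETR_EXTERNAL,cv2.CHAIN_APPROX_NONE)[0]
    if near is not None:
        cs=[c for c in cs if cv2.contourArea(c)>40]
        return min(cs,key=lambda c:abs(cv2.pointPolygonTest(c,near,True)) if cv2.pointPolygonTest(c,near,True)<0 else 0)
    return max(cs,key=cv2.contourArea)
def rect(xy): return cv2.minAreaRect((np.float32(xy)*1000))
def shot(n,name=None):
    s=readout.get_state();im=vision.get_image(n)
    if name: cv2.imwrite(f"pics/{name}.png",im)
    return s,im
E
python3 - <<'E'
from h import *
im=cv2.imread("pics/scene0.png");h=cv2.cvtColor(im,cv2.COLOR_BGR2HSV)
print("px rail",h[230,158],"bench",h[300,100],"board",h[150,225],h[190,270],"fence",h[185,295])
wood=(h[...,0]<25)&(h[...,1]>90)&(h[...,2]>60)
c=blob(wood,(158,235));print("rail px",cv2.minAreaRect(c),rect(toplane(c,"scene",.034)))
board=(h[...,1]<40)&(h[...,2]>110)
c=blob(board,(230,160));hull=cv2.convexHull(c)
print("board",rect(toplane(hull,"scene",.012)),cv2.boxPoints(rect(toplane(hull,"scene",.012))))
print("corner clicks",toplane([(310,157),(272,92),(352,130),(277,218),(195,172)],"scene",.012)*1000)
print("lid",toplane([(280,298)],"scene",.01),"dish",toplane([(376,211)],"scene",.01))
shot("wrist","w0")
E
```

```text
px rail [ 16 125 178] bench [108  41 163] board [ 21  10 185] [ 23  11 193] fence [  9 126  91]
rail px ((158.15518188476562, 236.13792419433594), (88.01958465576172, 22.09774398803711), 68.19859313964844) ((452.67218017578125, -325.1982421875), (42.55120849609375, 209.8621368408203), 66.48585510253906)
board ((580.885009765625, 174.047607421875), (1004.983642578125, 1463.239990234375), 22.176227569580078) [[-160.59091  661.8788 ]
 [ 391.71866 -693.12134]
 [1322.361   -313.78357]
 [ 770.0514  1041.2166 ]]
corner clicks [[ 559.44547281   48.11683161]
 [ 354.1438684   149.04625547]
 [ 586.36961609  180.22561415]
 [ 607.24196612 -127.35564506]
 [ 385.49849489 -157.82476098]]
lid [[ 0.72775291 -0.25942382]] dish [[0.7600112  0.02808829]]
```

The scene measurements put the rail at about (0.45,-0.325) with its long axis near -23°. The jig heading is about +5° and the corner is near (0.56,0.05). Next I look at the wrist picture.

View pics/w0.png

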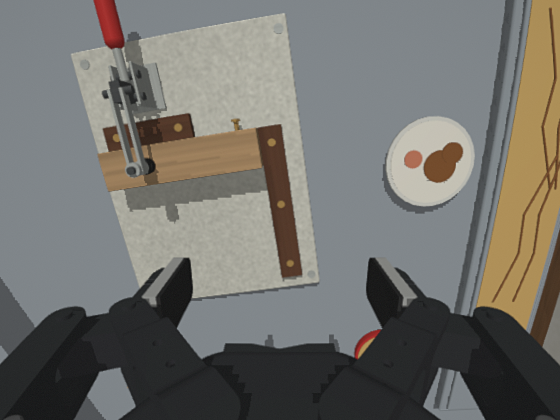

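The wrist view shows the whole long fence, with its inner edge from (257,129) to (281,277). The clamped rail's inner top edge runs from (107,190) to (262,168). I'll measure both by mask.

```bash
cat > jig.py <<'E'
from h import *
def jig(s,im):
    h=cv2.cvtColor(im,cv2.COLOR_BGR2HSV)
    dark=(h[...,0]<20)&(h[...,1]>90)&(h[...,2]<125)
    dark=cv2.morphologyEx(dark.astype(np.uint8),cv2.MORPH_CLOSE,np.ones((9,9)))
    dark=cv2.morphologyEx(dark,cv2.MORPH_OPEN,np.ones((7,7)))
    c=blob(dark,JPX); b=rect(toplane(c,"wrist",.022,s)); print("fence",b)
    p=cv2.boxPoints(b); e=[p[1]-p[0],p[2]-p[1]]; l=max(e,key=np.linalg.norm); l=l*np.sign(l[1])
    y=l/np.linalg.norm(l); x=np.array([y[1],-y[0]])
    cor=np.array(b[0])-14*x+53*y
    print("yaw deg",np.degrees(np.arctan2(x[1],x[0])),"corner",cor)
    wood=(h[...,0]<25)&(h[...,1]>60)&(h[...,2]>125)
    return h,wood,cor,x,y
JPX=(278,205)
E
python3 - <<'E'
from jig import *
import pickle
s0=readout.get_state();im=cv2.imread("pics/w0.png")
h,wood,cor,x,y=jig(s0,im)
print(h[165,200],h[220,285],h[180,200],h[230,220])
# clamped rail inner top edge: last wood pixel per column, z=.046
pts=[]
for u in range(170,258,4):
    v=np.where(wood[120:215,u])[0]
    if len(v): pts.append((u,120+v.max()+.5))
q=toplane(pts,"wrist",.046,s0)*1000-cor
print("clamped edge in jig (should be y=0):",np.c_[q@x,q@y].round(1)[::3])
# board outline z=.012
b=(h[...,1]<45)&(h[...,2]>120)&(h[...,0]<60)
cs=toplane([(285,14),(318,284),(72,55)],"wrist",.012,s0)*1000-cor
print("board corners jig (50,160),(50,-170),(-200,160)",np.c_[cs@x,cs@y])
E
```

```text
fence ((576.2783203125, -24.257415771484375), (29.144376754760742, 191.41860961914062), 8.486331939697266)
yaw deg 8.486327 corner [554.61021519  26.09626508]
[ 17 102 153] [ 11 121  84] [ 26  18 111] [ 30  19 163]
clamped edge in jig (should be y=0): [[-102.9    0. ]
 [ -88.9    0.2]
 [ -75.     0.3]
 [ -61.2    0.5]
 [ -47.4    0.7]
 [ -34.    -0.2]
 [ -20.4   -0. ]
 [  -6.9    0.2]]
board corners jig (50,160),(50,-170),(-200,160) [[  51.11933368  157.53239816]
 [  49.17351103 -172.39698328]
 [-195.13615435  156.76569159]]
```

The jig fits well. The fence measures 29x191 mm, the clamped edge lies within 0.7 mm of y=0, and the board corners agree. The corner is at (554.6, 26.1) mm with yaw 8.5°. I now go above the loose rail, turning the closing line across it.

```bash
python3 -m handwheel '[[[-41,-15,0],[0,0,0],-1],[[-41,-15,0],[0,0,0],-1],[[-41,-15,0],[0,0,0],-1],[[-41,-15,0],[0,0,0],-1],[[-41,-15,0],[0,0,0],-1],[[-41,-15,0],[0,0,0],-1],[[-41,-15,0],[0,0,0],-1],[[-38,-17,0],[0,0,0],-1],[[0,0,0],[0,0,-1],-1],[[0,0,0],[0,0,-1],-1],[[0,0,0],[0,0,-1],-1],[[0,0,0],[0,0,-1],-1],[[0,0,0],[0,0,-1],-1],[[0,0,0],[0,0,-1],-1],[[0,0,0],[0,0,-1],-1],[[0,0,0],[0,0,-1],-1],[[0,0,0],[0,0,-1],-1],[[0,0,0],[0,0,-1],-1],[[0,0,0],[0,0,-1],-1],[[0,0,0],[0,0,0],-1]]' 60
python3 - <<'E'
from h import *
s,im=shot("wrist","w1")
Rm=Rq(s["ee_rot"]);print(s["position"],np.degrees(np.arctan2(Rm[1,1],Rm[0,1])),Rm[:,2],s["qpos"])
h=cv2.cvtColor(im,cv2.COLOR_BGR2HSV)
wood=((h[...,0]<25)&(h[...,1]>75)&(h[...,2]>60)).astype(np.uint8)
c=blob(wood,(279,190));b=rect(toplane(c,"wrist",.034,s));print(cv2.boundingRect(c),b)
print(h[150,279],h[190,279],h[250,279])
E
```

```text
clock: 2.65
position: [0.4528, -0.3248, 0.1917]
ee_rot: [-0.0, 0.209, 0.978, 0.0]
contact_force: [0.2, 0.6, 0.7]
width: 0.0856
gripper_force: 0.0
[ 0.45284784 -0.32484308  0.191697  ] 65.92865319172829 [-4.57715848e-04  4.75297504e-04 -9.99999782e-01] [-7.47143326e-01  2.49849479e-01  1.54248080e+00  3.85926733e-05
  1.34992116e+00 -1.89782394e+00]
(258, 91, 40, 170) ((446.5771789550781, -321.9436340332031), (43.2630729675293, 198.3048858642578), 66.42198944091797)
[ 16 102 162] [ 16 103 168] [ 17 104 165]
```

View pics/w1.png

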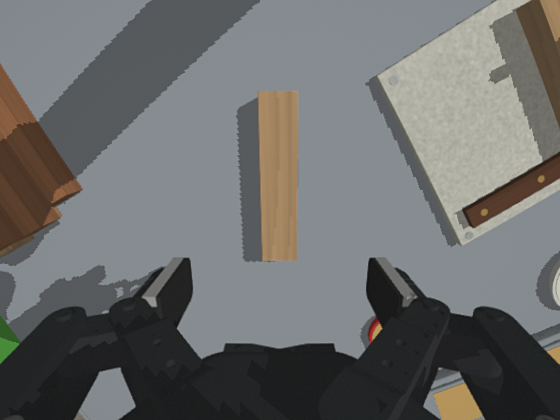

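The rail spans pixels (258,91)-(298,261) and measures 198x43 mm, centred at (446.6,-321.9) with the width line at 66.4°. I'll centre on it, descend and grip.

```bash
python3 -m handwheel '[[[7,0,30],[0,0,-0.08],-1],[[0,0,40],[0,0,0],-1],[[0,0,40],[0,0,0],-1],[[0,0,35],[0,0,0],-1],[[0,0,20],[0,0,0],-1],[[0,0,10],[0,0,0],-1],[[0,0,2.7],[0,0,0],-1],[[0,0,0],[0,0,0],-1],[[0,0,0],[0,0,0],0.5],[[0,0,0],[0,0,0],0.5],[[0,0,0],[0,0,0],1],[[0,0,0],[0,0,0],1],[[0,0,0],[0,0,0],1],[[0,0,0],[0,0,0],1],[[0,0,0],[0,0,0],1],[[0,0,0],[0,0,0],1]]' 60
```

```text
clock: 4.7
position: [0.4467, -0.3222, 0.0143]
ee_rot: [0.0, 0.204, 0.979, -0.0]
contact_force: [-0.5, 0.2, -0.7]
width: -0.0
gripper_force: 0.0
```

The width reads 0, so nothing is gripped. I need a look.

Run:
```python
from h import *
s,im=shot("wrist"); s2,im2=shot("side")
print(s["width"],s["gripper_force"],s["position"],s["contact_force"])
cv2.imwrite("pics/miss.png",np.hstack([cv2.resize(im,(400,300)),cv2.resize(im2[60:285,200:500],(400,300))]))
```

```text
-4.325613585973704e-05 0.0 [ 0.44665569 -0.32217     0.01429765] [-0.51131258  0.19183225 -0.66822126]
```

View pics/miss.png

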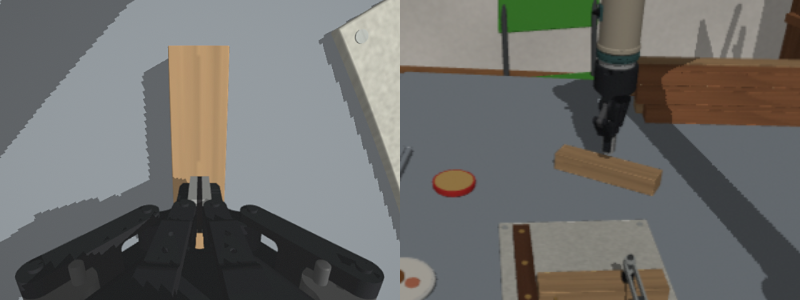

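The fingers shut just above the rail: in the wrist view their tips are at about (280,250), over the rail. So their ends sit higher than the TCP reading of 14 mm implies. I'll compare where the TCP should appear with where the tips are.

Run:
```python
from h import *
s,im=shot("wrist"); 
Rm=Rq(s["ee_rot"]);out=[]
for n in("side","scene"):
    _,im=shot(n);p=vision.camera_params(n)
    pts=np.array([s["position"]+Rm@[0,0,-d/1000] for d in (0,20,40,60)])
    uv=cv2.projectPoints(pts,p["rvec"],p["tvec"],p["intrinsics"],p["dist"])[0].reshape(-1,2)
    print(n,uv.round(1).tolist())
    u,v=uv[1].astype(int);u0,v0=max(u-50,0),max(v-75,0);cr=cv2.resize(im[v0:v0+150,u0:u0+100],None,fx=4,fy=4,interpolation=cv2.INTER_CUBIC)
    for a,b in uv: cv2.circle(cr,(int((a-u0)*4),int((b-v0)*4)),3,(0,255,0),1)
    out.append(cr)
cv2.imwrite("pics/tips.png",np.hstack(out))
```

```text
side [[354.1, 186.8], [354.8, 180.0], [355.5, 173.0], [356.2, 165.8]]
scene [[158.9, 235.5], [156.6, 231.1], [154.3, 226.5], [151.9, 221.8]]
```

View pics/tips.png

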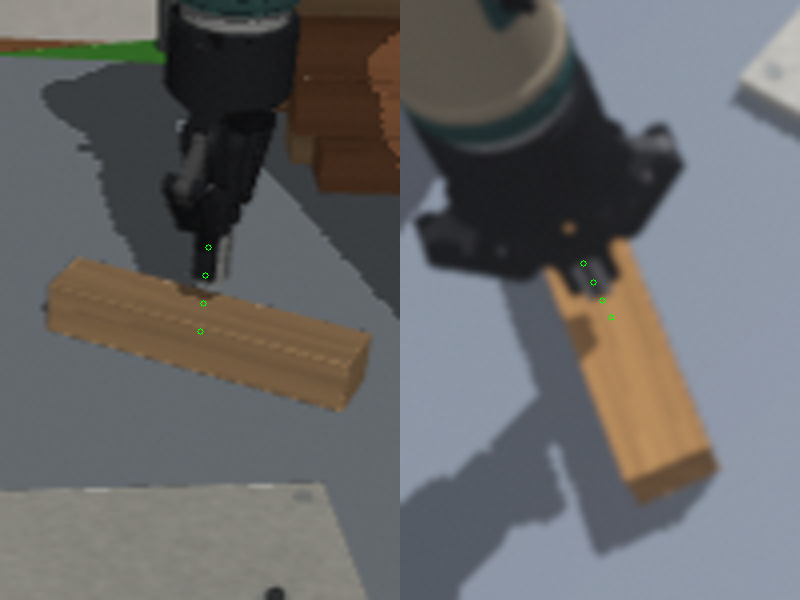

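In both views the real finger ends sit about 37 mm behind the reported TCP. The wrist camera scale still fits the known sizes, so the pose reading is right and the fingers are effectively shorter. I'll open, lower by about 40 mm in careful steps while watching the force, and grip.

```bash
python3 -m handwheel '[[[0,0,0],[0,0,0],-1],[[0,0,0],[0,0,0],-1],[[0,0,0],[0,0,0],-1],[[0,0,0],[0,0,0],-1],[[0,0,0],[0,0,0],-1],[[0,0,0],[0,0,0],-1],[[0,0,10],[0,0,0],-1],[[0,0,10],[0,0,0],-1],[[0,0,8],[0,0,0],-1],[[0,0,0],[0,0,0],-1]]'
python3 - <<'E'
from h import *
s,im=shot("wrist"); s2,im2=shot("side")
print(s["width"],s["position"],s["contact_force"])
cv2.imwrite("pics/down.png",np.hstack([cv2.resize(im,(400,300)),cv2.resize(im2[120:232,280:430],(400,300))]))
E
```

```text
clock: 6.2
position: [0.446, -0.3216, -0.0148]
ee_rot: [-0.001, 0.204, 0.979, 0.001]
contact_force: [-0.2, 0.1, 0.6]
width: 0.0852
gripper_force: 0.0
0.0852407423346768 [ 0.44599839 -0.32156005 -0.01478311] [-0.22304157  0.07612911  0.56884877]
```

View pics/down.png

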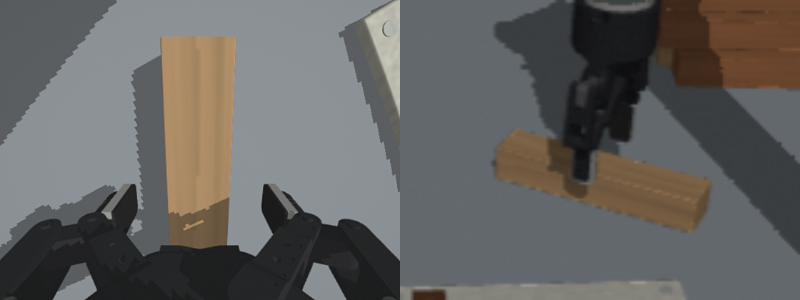

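The fingers straddle the rail with no contact: the rail is between columns 165 and 235 of the left half, and the pads are at 130 and 270. I'll go the last 11 mm and close.

```bash
python3 -m handwheel '[[[0,0,4],[0,0,0],-1],[[0,0,4],[0,0,0],-1],[[0,0,3],[0,0,0],-1],[[0,0,0],[0,0,0],0.1],[[0,0,0],[0,0,0],0.1],[[0,0,0],[0,0,0],0.1],[[0,0,0],[0,0,0],0.4],[[0,0,0],[0,0,0],0.4],[[0,0,0],[0,0,0],1],[[0,0,0],[0,0,0],1]]' 60
python3 - <<'E'
from h import *
s,im=shot("wrist");p=vision.camera_params("wrist")
H=p["hand_eye"];iv=np.linalg.inv(H)
# expected rows of tool points at pad back, at heights behind TCP
for d in (0,20,30,40,50):
    q=cv2.projectPoints(np.array([[.011,.022,-d/1000],[-.011,.022,-d/1000]]),cv2.Rodrigues(iv[:3,:3])[0],iv[:3,3],p["intrinsics"],p["dist"])[0].reshape(-1,2);print(d,q.round().tolist())
E
```

```text
clock: 7.55
position: [0.447, -0.3225, -0.0243]
ee_rot: [0.0, 0.204, 0.979, -0.0]
contact_force: [1.1, 0.3, 4.9]
width: 0.0427
gripper_force: 63.4
0 [[312.0, 219.0], [311.0, 251.0]]
20 [[315.0, 230.0], [314.0, 264.0]]
30 [[318.0, 236.0], [316.0, 272.0]]
40 [[320.0, 243.0], [318.0, 281.0]]
50 [[323.0, 251.0], [321.0, 291.0]]
```

Gripped at 63 N, 43 mm wide. I'll lift 80 mm, then measure the rail in the hand.

```bash
python3 -m handwheel '[[[0,0,-4],[0,0,0],1],[[0,0,-8],[0,0,0],1],[[0,0,-12],[0,0,0],1],[[0,0,-14],[0,0,0],1],[[0,0,-14],[0,0,0],1],[[0,0,-12],[0,0,0],1],[[0,0,-10],[0,0,0],1],[[0,0,-6],[0,0,0],1],[[0,0,0],[0,0,0],1]]' 60
python3 - <<'E'
from h import *
s,im=shot("wrist"); s2,im2=shot("side")
Rm=Rq(s["ee_rot"]);print(s["position"],np.degrees(np.arctan2(Rm[1,1],Rm[0,1])),s["contact_force"])
h=cv2.cvtColor(im,cv2.COLOR_BGR2HSV)
print(h[100,279])
wood=((h[...,0]<25)&(h[...,1]>75)&(h[...,2]>60)).astype(np.uint8)
c=blob(wood,(279,120));x,y,w,hh=cv2.boundingRect(c);print(x,y,w,hh)
# visible part of top in tool frame: width line and front end
z=s["position"][2]+.0243+.034
q=toplane(c,"wrist",z,s);t=np.c_[q,np.full(len(q),z)]-s["position"];t=t@Rm*1000
f=t[t[:,0]>40];b=cv2.minAreaRect(np.float32(f[:,:2]));print("front part in tool:",b,"end x",np.percentile(t[:,0],[90,99,100]))
for lo in(30,50,70,90):
    k=t[(t[:,0]>lo)&(t[:,0]<lo+10)];print(lo,k[:,1].min().round(2),k[:,1].max().round(2))
cv2.imwrite("pics/lift.png",np.hstack([cv2.resize(im,(400,300)),cv2.resize(im2[90:202,280:430],(400,300))]))
E
```

```text
clock: 8.72
position: [0.4469, -0.3223, 0.0557]
ee_rot: [0.0, 0.204, 0.979, -0.0]
contact_force: [-0.5, -0.6, -0.7]
width: 0.0428
gripper_force: 62.9
[ 0.44685847 -0.32232759  0.05572146] 66.4842894675663 [-0.54884523 -0.58763676 -0.68328416]
[ 16 102 175]
223 43 113 306
front part in tool: ((69.8989028930664, 1.046661376953125), (58.96464920043945, 43.12422180175781), 0.01289680041372776) end x [99.2814225  99.36545951 99.38182991]
30 -20.49 22.51
50 -20.5 22.48
70 -20.51 22.61
90 -20.43 22.51
```

View pics/lift.png

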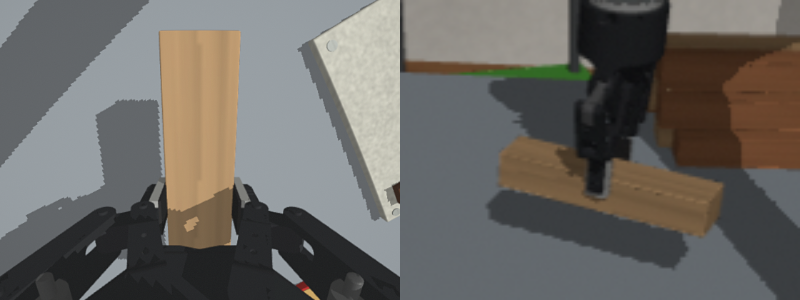

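The rail is held true: 0.0° in the hand, front end at tool x +99.4, and the fingertip clears the rail's underside by about 14 mm. I'll turn to the jig heading and carry it over to just short of its place, still high.

```bash
python3 -m handwheel '[[[0,0,0],[0,0,0.67],1],[[0,0,0],[0,0,1],1],[[0,0,0],[0,0,1],1],[[0,0,0],[0,0,1],1],[[0,0,0],[0,0,1],1],[[0,0,0],[0,0,1],1],[[0,0,0],[0,0,1],1],[[0,0,0],[0,0,1],1],[[0,0,0],[0,0,1],1],[[0,0,0],[0,0,1],1],[[13.8,9,0],[0,0,0],1],[[30,19,0],[0,0,0],1],[[40,25,0],[0,0,0],1],[[40,25,0],[0,0,0],1],[[40,25,0],[0,0,0],1],[[30,19,0],[0,0,0],1],[[20,12,0],[0,0,0],1],[[0,0,0],[0,0,0],1],[[0,0,0],[0,0,0],1]]' 60
python3 - <<'E'
import jig; from jig import *
s,im=shot("wrist","pre")
Rm=Rq(s["ee_rot"]);print(s["position"],np.degrees(np.arctan2(Rm[1,1],Rm[0,1])),s["contact_force"],s["qpos"])
h=cv2.cvtColor(im,cv2.COLOR_BGR2HSV)
E
```

```text
clock: 11.2
position: [0.5472, -0.0908, 0.0551]
ee_rot: [-0.0, 0.652, 0.758, -0.0]
contact_force: [-0.5, -1.1, -1.6]
width: 0.0425
gripper_force: 62.8
[ 0.54721129 -0.09077964  0.05506447] 8.545075832289271 [-0.53136188 -1.07635457 -1.63126668] [-2.89549559e-01  3.57221656e-01  1.75229001e+00 -4.63250222e-04
  1.03284585e+00 -4.38451772e-01]
```

View pics/pre.png

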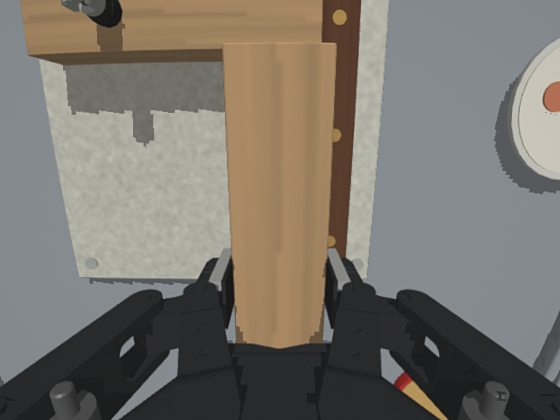

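The picture shows the held rail at columns 224-335 with its front end at row 43. The fence's outer edge runs from (360,0) to (345,255), and the clamped rail's inner top edge is near row 53 on the left. Now I measure all of this in the tool frame from the one picture.

```bash
cat > meas.py <<'E'
from h import *
s=readout.get_state();im=cv2.imread("pics/pre.png")
Rm=Rq(s["ee_rot"]);h=cv2.cvtColor(im,cv2.COLOR_BGR2HSV).astype(int)
def tool(px,z):
    q=toplane(px,"wrist",z,s);return ((np.c_[q,np.full(len(q),z)]-s["position"])@Rm*1000)[:,:2]
wood=(h[...,0]<25)&(h[...,1]>60);S=h[...,1];V=h[...,2]
# fence outer edge: last saturated col right of the rail
px=[(max(u for u in range(335,385) if wood[v,u])+.5+.0,v) for v in range(80,225,6)]
t=tool(px,.022);a=np.polyfit(t[:,0],t[:,1],1);r=t[:,1]-np.polyval(a,t[:,0])
print("fence outer: slope rad",a[0],"y at x=0",a[1],"resid",r.std())
zt=s["position"][2]+.0583
L=[];Rr=[]
for v in range(80,225,6):
    u0=279
    while wood[v,u0-1]: u0-=1
    L.append((u0-.5,v))
print("rail left",np.polyfit(*tool(L,zt).T,1))
# right edge: brightness drop rail -> fence
for v in range(80,225,6):
    row=V[v,318:345].astype(float);Rr.append((318+np.argmin(np.diff(row))+.5,v))
tr=tool(Rr,zt);print("rail right med",np.median(tr[:,1]),tr[::6,1].round(1))
F=[];C=[]
for u in range(110,215,7):
    col=V[30:75,u].astype(float);d=np.diff(cv2.GaussianBlur(col[:,None],(1,3),0)[:,0]);C.append((u,30+np.argmin(d[:28])+.5))
tc=tool(C,.046);print("clamped top inner edge x",tc[:,0].round(1),np.polyfit(tc[:,1],tc[:,0],1))
for u in range(235,320,10):
    v=60
    col=V[30:60,u].astype(float);F.append((u,30+np.argmax(np.abs(np.diff(col)))+.5))
print("rail front x",tool(F,zt)[:,0].round(1))
print([V[v,150] for v in range(44,70)])
E
python3 meas.py
```

```text
fence outer: slope rad 0.000488053211788598 y at x=0 53.36146431801886 resid 0.20365232808375971
rail left [-6.62179862e-04 -2.05420955e+01]
rail right med 22.579761538921325 [22.6 22.7 22.6 22.4 22.7]
clamped top inner edge x [114.3 114.1 114.5 114.4 114.9 114.8 114.7 114.6 114.5 114.4 114.9 114.8
 114.7 114.6 114.6] [5.74620045e-03 1.14976204e+02]
rail front x [100.7 100.6 100.3 100.2 100.2 100.2 100.2 100.3 100.3]
[np.int64(150), np.int64(151), np.int64(152), np.int64(153), np.int64(156), np.int64(148), np.int64(98), np.int64(84), np.int64(85), np.int64(88), np.int64(90), np.int64(90), np.int64(87), np.int64(84), np.int64(83), np.int64(86), np.int64(86), np.int64(87), np.int64(96), np.int64(110), np.int64(112), np.int64(112), np.int64(112), np.int64(114), np.int64(113), np.int64(115)]
```

The rail is parallel to the fence within 0.001 rad, with about 2 mm of side gap and about 14 mm to the clamped rail. The underside is about 67 mm above the board. I'll lower 64 mm, slowing at the end.

```bash
python3 -m handwheel '[[[0,0,6],[0,0,0],1],[[0,0,10],[0,0,0],1],[[0,0,12],[0,0,0],1],[[0,0,12],[0,0,0],1],[[0,0,10],[0,0,0],1],[[0,0,7],[0,0,0],1],[[0,0,4],[0,0,0],1],[[0,0,3],[0,0,0],1],[[0,0,0],[0,0,0],1],[[0,0,0],[0,0,0],1]]' 60; python3 -m handwheel '[[[0,0,1],[0,0,0],1],[[0,0,0],[0,0,0],1]]'; python3 -m handwheel '[[[0,0,1],[0,0,0],1],[[0,0,0],[0,0,0],1]]'
```

```text
clock: 12.5
position: [0.5481, -0.0911, -0.0084]
ee_rot: [0.0, 0.653, 0.757, 0.0]
contact_force: [1.0, 0.0, -0.4]
width: 0.043
gripper_force: 62.8
clock: 12.75
position: [0.5478, -0.091, -0.0096]
ee_rot: [0.0, 0.653, 0.757, 0.0]
contact_force: [-1.0, -0.1, -1.5]
width: 0.0426
gripper_force: 62.8
clock: 13.0
position: [0.5476, -0.091, -0.0108]
ee_rot: [-0.0, 0.653, 0.757, -0.0]
contact_force: [-0.1, 0.0, -1.9]
width: 0.0427
gripper_force: 62.8
```

```bash
for i in 1 2 3; do python3 -m handwheel '[[[0,0,0.5],[0,0,0],1],[[0,0,0],[0,0,0],1]]' | grep -E "pos|contact"; done
```

```text
position: [0.5477, -0.091, -0.0112]
contact_force: [-0.4, -0.5, -1.5]
position: [0.5477, -0.091, -0.0117]
contact_force: [-0.7, 0.7, -0.2]
position: [0.5477, -0.0909, -0.0122]
contact_force: [0.8, 0.1, -2.1]
```

```bash
python3 -m handwheel '[[[0,0,0.5],[0,0,0],1],[[0,0,0],[0,0,0],1]]' | grep -E "pos|contact"; python3 -m handwheel '[[[0,0,0.5],[0,0,0],1],[[0,0,0],[0,0,0],1]]' | grep -E "pos|contact"
```

```text
position: [0.5478, -0.091, -0.0123]
contact_force: [-0.7, -0.8, 3.1]
position: [0.5478, -0.091, -0.0123]
contact_force: [-1.8, 0.6, 7.7]
```

The rail is on the board, at TCP z -12.3 as predicted. I'll ease off a little and slide sideways towards the fence until it touches.

```bash
python3 -m handwheel '[[[0,0.5,-0.4],[0,0,0],1],[[0,0.5,0],[0,0,0],1],[[0,0,0],[0,0,0],1]]' | grep -E "pos|contact"; python3 -m handwheel '[[[0,0.5,0],[0,0,0],1],[[0,0,0],[0,0,0],1]]' | grep -E "pos|contact";  python3 -m handwheel '[[[0,0.4,0],[0,0,0],1],[[0,0,0],[0,0,0],1]]' | grep -E "pos|contact"
```

```text
position: [0.5478, -0.091, -0.0123]
contact_force: [-3.6, 0.1, 7.7]
position: [0.5482, -0.0909, -0.0123]
contact_force: [-3.7, -0.1, 7.3]
position: [0.5486, -0.0909, -0.0123]
contact_force: [-3.7, -0.8, 6.5]
```

```bash
python3 -m handwheel '[[[0,0.3,-0.3],[0,0,0],1],[[0,0.2,0],[0,0,0],1],[[0,0,0],[0,0,0],1]]' | grep -E "pos|contact"; python3 -m handwheel '[[[0,0.4,0],[0,0,0],1],[[0,0,0],[0,0,0],1]]' | grep -E "pos|contact";  python3 -m handwheel '[[[0,0.4,0],[0,0,0],1],[[0,0,0],[0,0,0],1]]' | grep -E "pos|contact"
```

```text
position: [0.5496, -0.0907, -0.0123]
contact_force: [-3.4, -0.7, 6.1]
position: [0.5501, -0.0907, -0.0123]
contact_force: [-2.8, 0.3, 5.3]
position: [0.5501, -0.0907, -0.0123]
contact_force: [-3.4, -1.2, 6.7]
```

```bash
python3 -m handwheel '[[[0,0.3,-0.2],[0,0,0],1],[[0,0,0],[0,0,0],1]]' | grep -E "pos|contact"; python3 -m handwheel '[[[0,0.3,0],[0,0,0],1],[[0,0,0],[0,0,0],1]]' | grep -E "pos|contact"
```

```text
position: [0.5501, -0.0907, -0.0122]
contact_force: [-3.9, -1.0, 5.8]
position: [0.5501, -0.0907, -0.0122]
contact_force: [-3.7, -2.4, 6.6]
```

```bash
python3 -m handwheel '[[[0,0.5,0],[0,0,0],1],[[0,0,0],[0,0,0],1]]' | grep -E "pos|contact"; python3 -m handwheel '[[[0,0.5,0],[0,0,0],1],[[0,0,0],[0,0,0],1]]' | grep -E "pos|contact"
```

```text
position: [0.5501, -0.0907, -0.0122]
contact_force: [-5.6, -1.9, 8.2]
position: [0.55, -0.0907, -0.0122]
contact_force: [-6.6, -1.6, 7.9]
```

It is against the fence, since the force rises with no motion. I'll ease the side push and slide lengthwise: 11 mm first, then small steps.

```bash
python3 -m handwheel '[[[0,-0.7,-0.2],[0,0,0],1],[[1.5,0,0],[0,0,0],1],[[2,0,0],[0,0,0],1],[[2,0,0],[0,0,0],1],[[2,0,0],[0,0,0],1],[[1.5,0,0],[0,0,0],1],[[1,0,0],[0,0,0],1],[[0,0,0],[0,0,0],1],[[0,0,0],[0,0,0],1]]' | grep -E "pos|contact|rot"; python3 -m handwheel '[[[0.7,0,0],[0,0,0],1],[[0,0,0],[0,0,0],1]]' | grep -E "pos|contact"
```

```text
position: [0.5488, -0.0822, -0.0122]
ee_rot: [-0.0, 0.653, 0.758, -0.002]
contact_force: [-4.4, -6.0, 4.9]
position: [0.5487, -0.0817, -0.0122]
contact_force: [-5.8, -6.3, 4.5]
```

```bash
python3 -m handwheel '[[[0.7,-0.4,-0.2],[0,0,0],1],[[0.7,0,0],[0,0,0],1],[[0,0,0],[0,0,0],1]]' | grep -E "pos|contact"; python3 -m handwheel '[[[0.6,0,0],[0,0,0],1],[[0.6,0,0],[0,0,0],1],[[0,0,0],[0,0,0],1]]' | grep -E "pos|contact"
```

```text
position: [0.5484, -0.0797, -0.0122]
contact_force: [-3.5, -5.0, 3.3]
position: [0.5483, -0.0786, -0.0122]
contact_force: [-5.1, -4.0, 2.8]
```

```bash
python3 -m handwheel '[[[0.6,0,0],[0,0,0],1],[[0,0,0],[0,0,0],1]]' | grep -E "pos|contact"
```

```text
position: [0.5482, -0.078, -0.0122]
contact_force: [-4.7, -5.1, 2.5]
```

```bash
python3 -m handwheel '[[[0.5,-0.2,0],[0,0,0],1],[[0,0,0],[0,0,0],1]]' | grep -E "pos|contact"; python3 -m handwheel '[[[0.5,0,0],[0,0,0],1],[[0,0,0],[0,0,0],1]]' | grep -E "pos|contact"
```

```text
position: [0.5481, -0.0776, -0.0123]
contact_force: [-4.0, -5.2, 4.3]
position: [0.5481, -0.0776, -0.0122]
contact_force: [-4.4, -6.6, 2.9]
```

```bash
python3 -m handwheel '[[[0.5,0,0],[0,0,0],1],[[0,0,0],[0,0,0],1]]' | grep -E "pos|contact"
```

```text
position: [0.5481, -0.0776, -0.0123]
contact_force: [-4.9, -7.7, 2.2]
```

It has stopped at y=-77.6 mm with the force now climbing, so the end is touching the clamped rail. I'll build up the push gently.

```bash
python3 -m handwheel '[[[0.5,-0.4,0],[0,0,0],1],[[0.5,0,0],[0,0,0],1],[[0,0,0],[0,0,0],1]]' | grep -E "pos|contact"; python3 -m handwheel '[[[0.5,-0.3,0],[0,0,0],1],[[0.5,0,0],[0,0,0],1],[[0,0,0],[0,0,0],1]]' | grep -E "pos|contact"
```

```text
position: [0.5482, -0.0777, -0.0122]
contact_force: [-3.3, -11.0, 1.3]
position: [0.5482, -0.0777, -0.0122]
contact_force: [-2.1, -13.2, -0.0]
```

```bash
python3 -m handwheel '[[[0,0,0.2],[0,0,0],1],[[0,0,0],[0,0,0],1],[[0,0,0],[0,0,0],1],[[0,0,0],[0,0,0],1]]' >/dev/null
python3 - <<'E'
from h import *
F=[];W=[]
for i in range(8):
    s,im=shot("wrist","fin" if i==7 else None);F.append(s["contact_force"])
    _,_=0,0
Rm=Rq(s["ee_rot"]);F=np.array(F);print((F@Rm).round(1),"mean tool",(F@Rm).mean(0).round(2))
print(s["position"],np.degrees(np.arctan2(Rm[1,1],Rm[0,1])),Rm[:,2],s["width"],s["gripper_force"],s["clock"])
_,a=shot("side");_,b=shot("scene")
cv2.imwrite("pics/final.png",np.hstack([cv2.resize(im,(400,300)),cv2.resize(a[190:355,260:420],(400,400))[:300]]))
E
```

```text
[[-12.8  -5.2  -0.6]
 [-12.8  -5.   -0.9]
 [-12.7  -4.9  -0.7]
 [-12.5  -4.4  -0.7]
 [-13.5  -5.3  -1.1]
 [-12.4  -4.8  -1.3]
 [-11.4  -5.2  -1.2]
 [-12.1  -4.9  -1.2]] mean tool [-12.52  -4.97  -0.97]
[ 0.54822018 -0.07773214 -0.01224657] 8.573486534849689 [ 1.83123935e-04 -6.68858534e-03 -9.99977614e-01] 0.04269361747344129 63.12488079071045 21.725
```

View pics/final.png

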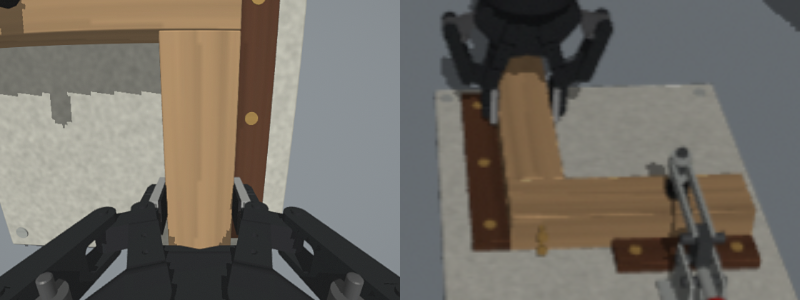

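The final picture shows the rail flush along the fence and butted against the clamped rail with no visible gap. The measured push is a steady 12.5 N, or roughly 10 N at the joint after friction, and the tilt is 0.007 rad. I'm handing it in.

```bash
python3 -c "
from rig import manip;print(manip.sign_off())"
```

```text
the job is handed in; nothing more can be done
None
```

I handed the job in at about 22 s on the robot's clock: the rail lies flat on the board along the fence, still gripped at 63 N and pressed against the clamped rail with 12.5 N measured at the wrist (about 10 N estimated at the joint), and no verdict came back.

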